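Load a mains transformer into the sprung hold-down clamp of a test fixture

TASK

Clamp the loose mains transformer in the spring-closed test clamp. Push the clamp's bail handle back, gently and no farther than the latch needs, until the latch catches and the arm stays open by itself; set the transformer upright on the floor of the nest and let go of it; then press the trigger paddle lightly so that the arm closes on top of the transformer. Leave everything else on the bench where it stands.

Things in the scene. Friction and masses are not known exactly. Their poses are not given: they have to be found in the camera images.
- test_clamp: The test clamp's grey metal bed, fixed on the bench, 252 mm long, 10 mm thick. Origin on the bench right under the hinge axis; x points from the nest to the hinge (away from the robot), y left, z up. A black nest lies at the -x end, two steel cheeks with the hinge stand at the origin, a steel latch plate (136 mm tall, from x = -53 to +33 mm) stands at y = 109 mm.
- clamp_hinge (a point): Centre of the hinge axis, 75 mm above the bench; the axis runs along the clamp's y. A damped spring closes it: square to the handle the push bar takes 4 to 6 N at first, 6 to 9 N near the end, 1 to 2 N more just before the catch, less as the hook drops. About 0.04 rad past the catch a rubber buffer stops the arm and force climbs over 10 N per mm; over 22 N on arm or handle damages the latch.
- clamp_arm (a joint): Angle of clamp arm and handle together (rad). 0 = closed on the empty nest (arm sloping 0.20 rad below level); about 0.20 = level, resting on a transformer in the nest; grows as the handle goes back (+x) and the arm lifts. The latch catches somewhere between 1.28 and 1.70 (its cam has an unknown setting) and then holds the arm there by itself; if not caught, the arm closes again in about 1 s.
- push_bar (a point): Middle of the handle's cross bar: a free-turning black sleeve, 16 mm thick, 66 mm long, parallel to the hinge axis, between two steel side rods 82 mm apart with free space below the bar. At arm angle q it stands 120*sin(q-0.85) mm to +x of the hinge and 120*cos(q-0.85) mm above it: at rest 90 mm in front of the hinge, 154 mm above the bench. Push its front with closed fingertips, in the middle.
- clamp_pad (a point): Centre of the underside of the arm's round rubber pad (24 mm wide), 160 mm from the hinge; over the nest when closed. With the arm caught open it stands at least 60 mm behind the nest's centre and 200 to 235 mm above the bench.
- trigger_pad (a point): Top centre of the trigger's ribbed black paddle, 30 mm along x by 26 mm along y; at rest 96 mm in front of the hinge, 90 mm left of the clamp's middle, about 141 mm above the bench. Pressed straight down it frees the caught arm after some 4 to 6 mm at 3 to 6 N; full travel about 15 mm; it springs back. More than 25 N damages it.
- nest (a point): Middle of the nest's floor, 12 mm above the bench and 160 mm in front of the hinge. Around it four low black rails leave a pocket 55 mm long along the clamp's x (rails 13 mm high) and 52 mm wide along y (rails 9 mm high). Axes as test_clamp.
- transformer: The loose mains transformer, about 0.34 kg: steel core with flat sides, 48 mm across its y, 40 mm tall, from x = -12 to +20 mm, and a winding that sticks out to x = -20 and +26 mm at mid-height. Origin under its base, z up. Stands upright to the left of the clamp. Grasp the core across y, tips at least 12 mm above its base. In the nest its y lies along the clamp's y, either way round.
- transformer_top (a point): Centre of the core's top face: 4 mm to the transformer's +x of its origin and 40 mm up.
- flux_bottle: Red bottle with a thin spout, 70 mm wide, 199 mm tall; a bystander, origin under its middle.
- alcohol_bottle: White plastic bottle, 58 mm wide, 118 mm tall; a bystander, origin under its middle.
- side_cutters: Side cutters with red sleeves, 121 mm long, lying flat; a bystander, origin under its middle.
- rosin_tin: Small round tin with an amber lid, 58 mm wide, 24 mm tall; a bystander, origin under its middle.
- tip_cleaner: Open round tin of brass wool, 64 mm wide, 41 mm tall; a bystander, origin under its middle.
- heatsink: Finned aluminium heat sink, 30x45x26 mm; a bystander, origin under its middle.
- solder_spool: Spool of solder wire, 76x90x40 mm; a bystander, origin under its middle.
- capacitor_3: Upright can capacitor, 25 mm wide, 32 mm tall; a bystander, origin under its middle.
- trigger: The trigger lever that carries the paddle. Origin: in the clamp's middle plane, level with the lever's pivot, 46 mm in front of the hinge axis; use trigger_pad for the paddle.
There are look-alikes about, which are no part of the job. Leave any brown, green or pink look-alike of the transformer alone.

How it is judged:
By the outcome, as a careful person would: the job done as asked, in the order asked, and still so for the second after the job is handed in, with the robot touching nothing.
It also fails if it takes over 72 s, if anything falls off the work surface, if the arm or the gripper's body presses on something with over 40 N, if the wrist force passes 120 N, or if a joint passes its speed limit or range.

ROBOT

A 7-joint arm with a two-finger parallel gripper is mounted at the origin on a cart in front of the work surface, level with it; the furniture and walls round the work are solid. World frame = base frame: x ahead of the robot, y to its left, z up, the work surface at z = 0. Lengths are in m, angles in rad, forces in N, time in s.
With the tool pointing down it reaches from about 0.4 to 0.875 m from the base axis. Payload 6.5 kg.
Tool frame: the origin (TCP) lies where the fingers leave the gripper's body, on its centre line; the fingertips stand 64 mm ahead of it and the grasp point (between the pads) lies 45 mm ahead of it (arm.tcp_to_grasp is the distance from the TCP to the grasp point, in m); z points along the fingers, y is the line along which they close (so a half turn about z gives the same grasp; the last joint's range is limited). The gripper opens to 88 mm and grips with 3 to 60 N. Pads are 18 mm wide; open, the fingers measure 123 mm over their backs; the gripper's body (75 mm by 187 mm) begins 45 mm behind the grasp point.
Start: joints at [-1.187, 0.536, -0.004, 1.538, 0.003, 1.067, -0.071], TCP at [0.283, 0.585, 0.303] pointing down, gripper open.
Joint ranges: [-2.7, 2.7], [-0.37, 2.16], [-1.27, 1.26], [0.24, 2.4], [-1.31, 4.45], [0.19, 1.91], [-2.76, 2.76]. Speed limits (rad/s): [2.39, 2.39, 3.14, 3.14, 3.14, 3.14, 3.14].

INTERFACE

Orientations are given as a unit quaternion [w, x, y, z].
In Python, from bench import telemetry, imaging, arm, models gives the robot as it stands.
- The arm moves only by the tool apply_moves, never from a script. Its argument "targets" is a list of rows, each a list of 5 numbers: the finger opening in mm, from 0 to 88.1, then the shift along the tool's x, y, z in units of 40 mm (1.0 is 40 mm), then the turn about the tool's z in units of 8 degrees (1.0 is 8 degrees). In form: [[gripper, tx, ty, tz, roll], ...]. A call has 1 to 8 rows; each row shifts and turns the commanded pose from where the row before left it, along the tool's axes as they then stand; what a row does not reach is not made up. A row lasts 1/8 s, in which the tool goes at most 62.5 mm and 10.7 degrees, less where a joint would pass 70% of its speed; a pose out of reach is approached as far as the arm can. A call is refused whole if a number of a shift passes 1 or a number of a turn 1, either way. A call with a gripper value outside its range is refused whole. The fingers move at their own pace and stop on an object; "grip_force" is the grip in N (left out, the last holds). Time passes only in rows, so rows that do not move let the fingers close. It gives the time, the measured TCP pose, the force, the opening and the grip force at its end, in the units of the state.
- telemetry.sense(): the state, without advancing time (a new reading comes with each control period).
- imaging.capture(name): name is "scene" or "top" or "wrist"; returns the picture (384x512x3 uint8, red, green, blue); there is no depth.
- imaging.camera_params(name): a dict with "camera_matrix" (3x3 intrinsics, pixels), "R" (3x3) and "t" (3): a world point X has camera coordinates R X + t. Camera axes: x right, y down, z forward; pixel columns grow to the right and rows downward; lengths in m; the calibration is good to about 2 mm. A picture is of the moment at which its call begins: read the wrist's pose just before it. camera_params takes no time and is no camera call; for the wrist camera it gives the pose at the moment of the call.
- arm.hand_in(): hands the job in; it is judged then, once.
Trained networks look in the newest picture that a camera, given by its name, has taken for a name from the list of things; names that differ only in an ending like _2 or _b are one class to them, and where a whole thing is asked for, a point or a joint stands for the part that bears it (a point fixed in the world has none). Each returns a list of dicts, best first, with "conf" (0 to 1); they miss things now and then, are a little off and sometimes report something else, mostly with a low value. They report only what shows in the picture. A call takes as long as a camera call. They do not tell look-alikes from the thing itself.
- models.find_in(camera, query): "extent" ([left, top, width, height] in pixels, round what is visible of it).
The state is a dict: "clock": time; "joints": joint angles; "joint_velocities": joint speeds; "joint_torque": joint torques, N m; "eef_pos": TCP position; "orientation": TCP orientation; "contact_force": force on the tool from outside, world axes, zero at the start; "torque": the same for the moment, N m; "finger_gap": opening from 0.0 (shut) to 1.0 (fully open); "grasp_force": force on a finger pad.
Only numpy, scipy, OpenCV 4.12 (cv2) and the standard library are available. Lean on these libraries where they do the work, as an engineer would, in place of code of your own. Each camera call takes 0.05 s, during which the arm holds its last target. There are 200 camera calls.

## Working session

There is one attempt and no reset: what is moved stays moved. The work goes in short steps, Python scripts to look and compute and a tool call to move; the robot and the scene stay as the last step left them, time stands still between calls to the robot, and variables do not carry over. Pictures are saved under pics/ and viewed, at most 10 in all, crops included, and the job is handed in when it is done.

Besides the shell and the picture viewer there is one more tool, called after "Call:" by a JSON object that holds its "fn" and its "kwargs", one argument or row to a line. apply_moves: Moves the arm, as the interface text tells. Its arguments: {"type":"object","properties":{"targets":{"type":"array","items":{"type":"array","items":{"type":"number"}}},"grip_force":{"type":"number"}},"required":["targets"]}

```bash
mkdir -p pics; ls; cat > h.py <<'E'
import numpy as np, cv2
from bench import telemetry, imaging, arm, models
def ray(cam,uv):
    p=imaging.camera_params(cam);K,R,t=map(np.array,(p["camera_matrix"],p["R"],p["t"]))
    d=R.T@np.linalg.solve(K,[uv[0],uv[1],1.]);return -R.T@t,d
def at_z(cam,uv,z):
    c,d=ray(cam,uv);return c+d*(z-c[2])/d[2]
def proj(cam,X):
    p=imaging.camera_params(cam);x=np.array(p["R"])@np.array(X)+np.array(p["t"]);x=np.array(p["camera_matrix"])@x;return x[:2]/x[2]
def snap(cam,f=None):
    im=imaging.capture(cam)
    if f: cv2.imwrite("pics/"+f,cv2.cvtColor(im,cv2.COLOR_RGB2BGR))
    return im
E
python3 - <<'E'
from h import *
ims=[snap(c,c+"0.png") for c in("scene","top")]
cv2.imwrite("pics/both.png",cv2.cvtColor(np.vstack([ims[0],ims[1]])[:, :],cv2.COLOR_RGB2BGR)) 
for c in("scene","top"):
    print(c,np.round(ray(c,(256,192)),3).tolist())
    for q in("transformer","test_clamp","nest","push_bar","trigger_pad","clamp_pad","flux_bottle","solder_spool"):
        print(q,[(round(d["conf"],2),np.round(d["extent"]).tolist()) for d in models.find_in(c,q)[:4]])
print(telemetry.sense())
E
```

```text
pics
scene [[-0.433, 0.584, 0.596], [0.793, -0.447, -0.414]]
transformer [(0.98, [240.0, 256.0, 17.0, 19.0]), (0.77, [215.0, 235.0, 24.0, 22.0]), (0.75, [183.0, 234.0, 24.0, 27.0]), (0.65, [308.0, 201.0, 5.0, 4.0])]
test_clamp [(0.8, [196.0, 174.0, 89.0, 74.0]), (0.74, [212.0, 172.0, 54.0, 55.0])]
nest [(0.74, [194.0, 172.0, 90.0, 77.0])]
push_bar [(0.62, [212.0, 173.0, 48.0, 54.0])]
trigger_pad [(0.63, [204.0, 180.0, 21.0, 11.0])]
clamp_pad [(0.88, [210.0, 173.0, 52.0, 55.0]), (0.71, [159.0, 213.0, 19.0, 9.0])]
flux_bottle [(0.58, [283.0, 150.0, 21.0, 56.0]), (0.53, [195.0, 172.0, 87.0, 77.0])]
solder_spool [(0.67, [301.0, 174.0, 9.0, 16.0])]
top [[0.387, 0.017, 1.036], [0.129, 0.011, -0.992]]
transformer [(0.88, [179.0, 237.0, 24.0, 20.0]), (0.76, [126.0, 184.0, 22.0, 23.0]), (0.76, [178.0, 275.0, 26.0, 19.0]), (0.59, [217.0, 109.0, 11.0, 20.0])]
test_clamp [(0.87, [183.0, 141.0, 62.0, 110.0]), (0.32, [150.0, 132.0, 17.0, 18.0])]
nest [(0.88, [180.0, 139.0, 64.0, 112.0])]
push_bar [(0.56, [195.0, 155.0, 38.0, 70.0]), (0.3, [183.0, 141.0, 61.0, 106.0])]
trigger_pad [(0.68, [191.0, 1
[... 270 characters left out ...]
[-1.18715783,  0.53640303, -0.00439841,  1.53791383,  0.00261843,
        1.06728212, -0.07121291]), 'joint_velocities': array([-0.00046463,  0.00020741, -0.0014289 , -0.00112844,  0.00076936,
       -0.00209704, -0.00040754]), 'joint_torque': array([ 1.37806881e-03, -5.70882368e+01,  9.90374945e-01, -2.51925033e+01,
       -5.61879447e-02,  1.08477456e-02,  3.21290395e-05]), 'eef_pos': array([0.28263173, 0.58532659, 0.30270854]), 'orientation': array([ 2.25124238e-05,  2.23012453e-01,  9.74815595e-01, -3.83374549e-06]), 'contact_force': array([ 0.15975964, -0.76856151, -0.85747932]), 'torque': array([0.01873202, 0.01594642, 0.01735027]), 'grasp_force': 0.0, 'finger_gap': 1.0005514645623734}
```

View pics/top0.png

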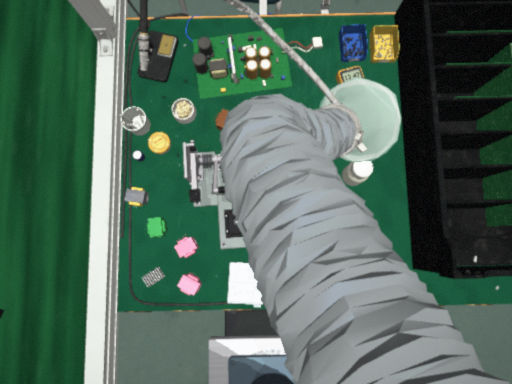

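View pics/scene0.png

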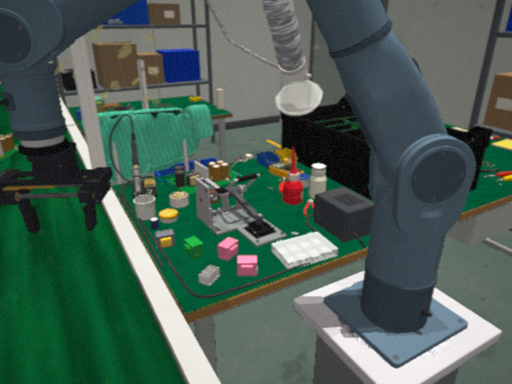

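```bash
python3 - <<'E'
from h import *
def tri(a,b):
    c1,d1=ray("top",a);c2,d2=ray("scene",b);s=np.linalg.lstsq(np.c_[d1,-d2],c2-c1,rcond=None)[0]
    p,q=c1+s[0]*d1,c2+s[1]*d2;return np.round((p+q)/2,3),round(np.linalg.norm(p-q),3)
print("funnel",tri((362,120),(300,97)))
print("transf",tri((136,196),(166,240)),"green",tri((155,227),(194,246)),"pink1",tri((186,247),(228,248)))
for z in (0,.02,.3):
  print(z,[np.round(at_z("top",p,z)[:2],3).tolist() for p in((136,196),(85,380),(115,380),(100,20),(232,225),(191,205),(191,143),(358,172),(250,105),(450,300))])
print("tcp in top",proj("top",[.283,.585,.303]),"scene",proj("scene",[.283,.585,.303]))
print("transf z0 scene",[np.round(at_z("scene",p,0),3).tolist() for p in ((166,247),(90,170),(200,384),(145,260))])
im=snap("wrist","w0.png")
print(np.round(at_z("wrist",(256,192),0),3))
E
python3 -c "
import cv2
a=cv2.imread('pics/top0.png')[90:310,80:300];b=cv2.imread('pics/scene0.png')[140:300,120:310]
a=cv2.resize(a,(580,580),interpolation=3);cv2.imwrite('pics/c1.png',a)
cv2.imwrite('pics/c2.png',cv2.resize(b,(700,590),interpolation=3))"
```

```text
funnel (array([ 0.604, -0.168,  0.354]), np.float64(0.003))
transf (array([0.515, 0.342, 0.019]), np.float64(0.003)) green (array([0.433, 0.289, 0.027]), np.float64(0.002)) pink1 (array([0.381, 0.211, 0.025]), np.float64(0.001))
0 [[0.518, 0.349], [0.056, 0.466], [0.054, 0.39], [1.026, 0.465], [0.436, 0.093], [0.491, 0.202], [0.66, 0.203], [0.571, -0.247], [0.765, 0.041], [0.233, -0.465]]
0.02 [[0.515, 0.343], [0.062, 0.457], [0.061, 0.383], [1.014, 0.456], [0.435, 0.092], [0.489, 0.199], [0.655, 0.199], [0.568, -0.242], [0.758, 0.04], [0.236, -0.456]]
0.3 [[0.48, 0.253], [0.152, 0.336], [0.151, 0.282], [0.841, 0.335], [0.422, 0.071], [0.461, 0.149], [0.581, 0.149], [0.518, -0.171], [0.655, 0.034], [0.277, -0.325]]
tcp in top [-49.4809316  306.85170607] scene [ 55.34651114 197.26966731]
transf z0 scene [[0.508, 0.344, 0.0], [1.249, 0.437, 0.0], [0.043, 0.43, 0.0], [0.474, 0.412, 0.0]]
[0.324 0.566 0.   ]
```

View pics/c2.png

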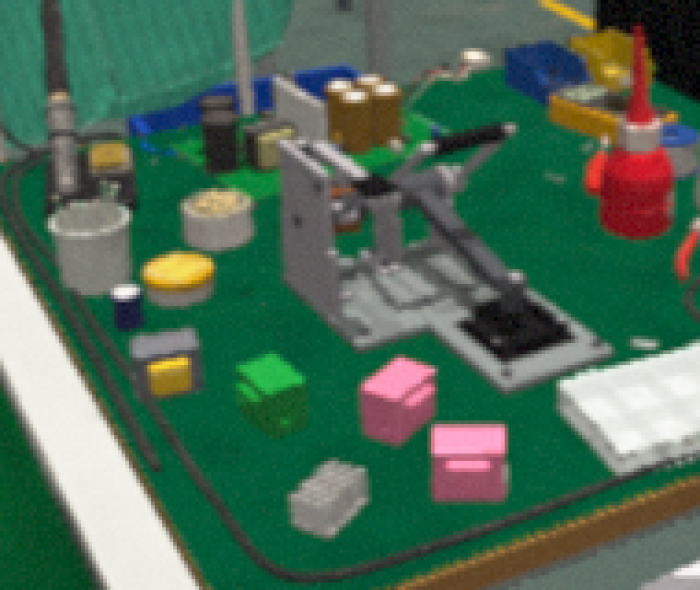

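The real transformer (grey core, yellow winding) sits around (0.515, 0.342). The green and pink ones are decoys, and the rail is at table level. I'll move above the clamp.

Call:
{"fn": "apply_moves", "kwargs": {
  "targets": [
    [88,-1,-0.95,-0.15,0],
    [88,-1,-0.95,-0.15,0],
    [88,-1,-0.95,-0.15,-0.4],
    [88,-1,-0.95,-0.15,-0.6],
    [88,-1,-0.95,-0.15,-0.6],
    [88,-1,-0.95,-0.15,-0.6],
    [0,0,0,0,-0.5],
    [0,0,0,0,-0.5]
  ]
}}

```text
clock: 1.95
eef_pos: [0.4209, 0.2849, 0.3391]
orientation: [0.0, 0.001, 1.0, 0.0]
contact_force: [0.0, 0.3, -0.3]
finger_gap: 0.793
grasp_force: 0.0
```

```bash
cat >> h.py <<'E'
def pose():
    s=telemetry.sense();w,x,y,z=s["orientation"];from scipy.spatial.transform import Rotation as Ro
    return np.array(s["eef_pos"]),Ro.from_quat([x,y,z,w]).as_matrix(),s
def units(target):
    p,R,s=pose();d=R.T@(np.array(target)-p)/.04;return np.round(d,2)
def status():
    p,R,s=pose();print("t",round(s["clock"],2),"tcp",np.round(p,4),"xdir",round(np.degrees(np.arctan2(R[1,0],R[0,0])),1),"F",np.round(s["contact_force"],1),"gap",round(s["finger_gap"]*88,1),"grip",round(s["grasp_force"],1))
E
python3 - <<'E'
from h import *
status();snap("wrist","w1.png");print(imaging.camera_params("wrist"))
for q in("transformer","test_clamp","nest","push_bar","trigger_pad","clamp_pad"):
    print(q,[(round(d["conf"],2),np.round(d["extent"]).tolist()) for d in models.find_in("wrist",q)[:4]])
E
```

```text
t 1.95 tcp [0.4209 0.2849 0.3391] xdir 179.9 F [ 0.   0.3 -0.3] gap 69.8 grip 0.0
{'camera_matrix': array([[285.51182242,   0.        , 254.57983095],
       [  0.        , 285.51182242, 187.06284942],
       [  0.        ,   0.        ,   1.        ]]), 'R': array([[-9.76578404e-04,  9.99999396e-01,  5.04252386e-04],
       [ 9.62236631e-01,  8.02435845e-04,  2.72213193e-01],
       [ 2.72212624e-01,  7.51047643e-04, -9.62236833e-01]]), 't': array([-0.28447722, -0.45115461,  0.31057876])}
transformer [(0.94, [141.0, 312.0, 30.0, 32.0]), (0.68, [180.0, 113.0, 46.0, 39.0]), (0.62, [275.0, 202.0, 36.0, 37.0]), (0.6, [240.0, 150.0, 33.0, 40.0])]
test_clamp [(0.84, [67.0, 125.0, 139.0, 214.0])]
nest []
push_bar [(0.95, [93.0, 170.0, 27.0, 96.0])]
trigger_pad [(0.92, [141.0, 236.0, 32.0, 94.0])]
clamp_pad [(0.74, [92.0, 172.0, 28.0, 96.0])]
```

View pics/w1.png

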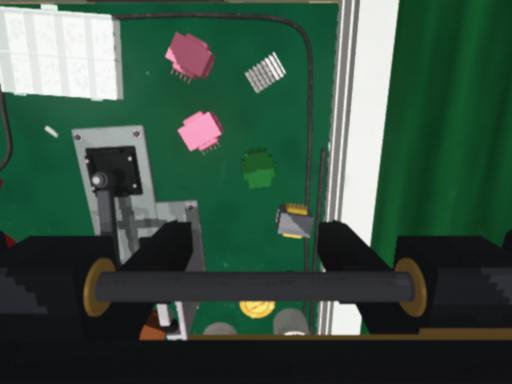

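```bash
python3 - <<'E'
from h import *
a=cv2.imread("pics/w1.png")
cv2.imwrite("pics/c3.png",cv2.resize(a[110:270,60:240],(720,640))[:600])
for n,p,z in (("bedA",(75,130),.01),("bedB",(142,126),.01),("bedC",(158,203),.01),("bedD",(197,202),.01),("nest1",(86,150),.021),("nest2",(137,146),.021),("nest3",(142,192),.021),("transf",(295,222),.035)):
    print(n,np.round(at_z("wrist",p,z),4))
E
```

```text
bedA [0.3803 0.0308 0.01  ]
bedB [0.375  0.1264 0.01  ]
bedC [0.4899 0.1381 0.01  ]
bedD [0.4885 0.1975 0.01  ]
nest1 [0.4071 0.0483 0.021 ]
nest2 [0.4018 0.1207 0.021 ]
nest3 [0.4691 0.1202 0.021 ]
transf [0.5113 0.3439 0.035 ]
```

View pics/c3.png

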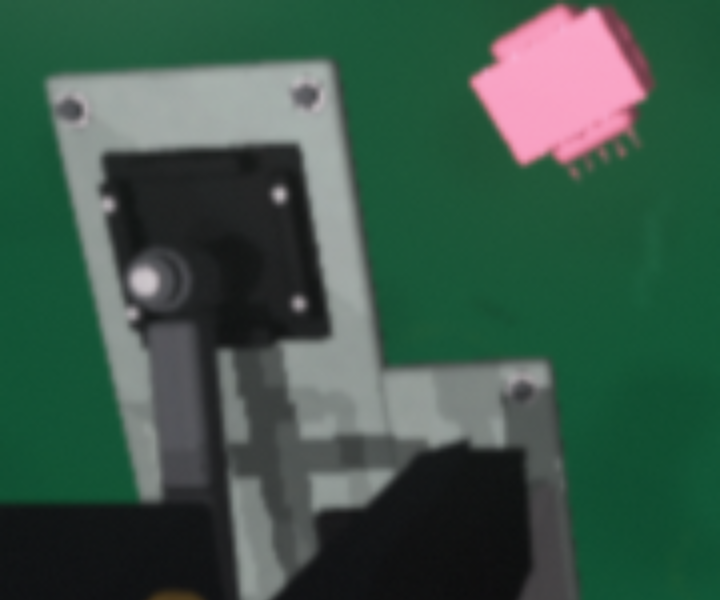

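```bash
python3 - <<'E'
from h import *
def ang(a,b): return np.degrees(np.arctan2(*(b-a)[[1,0]]))
s=[at_z("wrist",p,.022) for p in ((87,161),(130,158.5),(134.5,185.5),(93,188.5))]
print(np.round(s,4),np.mean(s,0))
print("yaws (y-dir -90, x-dir)",ang(s[0],s[1])-90,ang(s[3],s[2])-90,ang(s[0],s[3]),ang(s[1],s[2]))
b=[at_z("wrist",p,.01) for p in ((72,129.5),(143.2,125.5),(155.5,201.5),(197,200),(205,260))]
print(np.round(b,4),ang(b[0],b[1])-90,ang(b[1],b[2]),ang(b[2],b[3])-90,ang(b[3],b[4]))
E
```

```text
[[0.4226 0.0477 0.022 ]
 [0.4192 0.1091 0.022 ]
 [0.4589 0.1108 0.022 ]
 [0.4632 0.0499 0.022 ]] [0.44098096 0.07938389 0.022     ]
yaws (y-dir -90, x-dir) 3.1361318591178247 4.048817020265105 2.9915803543452397 2.4483564955153034
[[0.3796 0.0267 0.01  ]
 [0.3744 0.1282 0.01  ]
 [0.4875 0.1345 0.01  ]
 [0.4853 0.1977 0.01  ]
 [0.5873 0.2047 0.01  ]] 2.9293794202118733 3.184362249013729 1.9692912079085119 3.907093718004117
```

Call:
{"fn": "apply_moves", "kwargs": {
  "targets": [
    [0,0,0,0,-0.4],
    [0,-0.2,-0.86,0,0],
    [0,-0.2,-0.86,0,0],
    [0,-0.2,-0.86,0,0],
    [0,-0.2,-0.86,0,0],
    [0,-0.2,-0.86,0,0],
    [0,-0.22,-0.85,0,0],
    [0,0,0,0,0]
  ]
}}

```text
clock: 3.3
eef_pos: [0.4806, 0.0799, 0.3388]
orientation: [0.0, -0.024, 1.0, -0.0]
contact_force: [0.1, 0.6, 1.0]
finger_gap: 0.006
grasp_force: 0.0
```

```bash
cat >> h.py <<'E'
NEST=np.array([.441,.0795]);YAW=np.radians(3.1);CX=np.array([np.cos(YAW),np.sin(YAW)]);CY=np.array([-CX[1],CX[0]])
HINGE=NEST+.16*CX
def W(u,v,z): return np.r_[HINGE+u*CX+v*CY,z]
def uv():
    p,R,s=pose();d=p[:2]-HINGE;F=np.array(s["contact_force"]);print("u,v,z mm",np.round([d@CX*1e3,d@CY*1e3,p[2]*1e3],1),"Fu,Fv,Fz",np.round([F[:2]@CX,F[:2]@CY,F[2]],1))
E
python3 - <<'E'
from h import *
status();uv();snap("wrist","w2.png");snap("scene","s2.png");snap("top","t2.png")
print(units(W(-.12,0,.198)))
for c in("scene","wrist","top"):
  for q in("push_bar","trigger_pad","test_clamp"):
    print(c,q,[(round(d["conf"],2),np.round(d["extent"]).tolist()) for d in models.find_in(c,q)[:2]])
for X in (W(-.09,-.033,.154),W(-.09,.033,.154),W(-.096,.09,.141),W(0,.109,.136)): print(proj("scene",X),proj("top",X),proj("wrist",X))
a=[cv2.resize(cv2.imread("pics/"+f)[y:y+200,x:x+260],(780,600)) for f,x,y in(("s2.png",100,110),)]
cv2.imwrite("pics/c4.png",a[0])
E
```

```text
t 3.3 tcp [0.4806 0.0799 0.3388] xdir -177.3 F [0.1 0.6 1. ] gap 0.5 grip 0.0
u,v,z mm [-120.4   -1.7  338.8] Fu,Fv,Fz [0.1 0.6 1. ]
[-0.03 -0.05  3.52]
scene push_bar [(0.77, [208.0, 170.0, 53.0, 58.0])]
scene trigger_pad [(0.58, [204.0, 178.0, 23.0, 12.0])]
scene test_clamp [(0.65, [196.0, 172.0, 89.0, 74.0])]
wrist push_bar [(0.62, [215.0, 124.0, 115.0, 111.0])]
wrist trigger_pad [(0.84, [331.0, 188.0, 26.0, 51.0])]
wrist test_clamp [(0.65, [209.0, 78.0, 149.0, 158.0]), (0.4, [410.0, 174.0, 50.0, 34.0])]
top push_bar []
top trigger_pad []
top test_clamp []
[255.96797026 176.09322146] [245.59696087 187.65649619] [220.8873958  212.78525243]
[236.92894961 180.72052151] [216.70871151 189.77552862] [286.9284598  212.72131252]
[220.74467567 189.82616315] [192.85312453 194.91017621] [340.67065814 202.7537148 ]
[200.30172074 181.81537746] [183.14901231 155.41006488] [349.19278398 280.69827982]
```

View pics/c4.png

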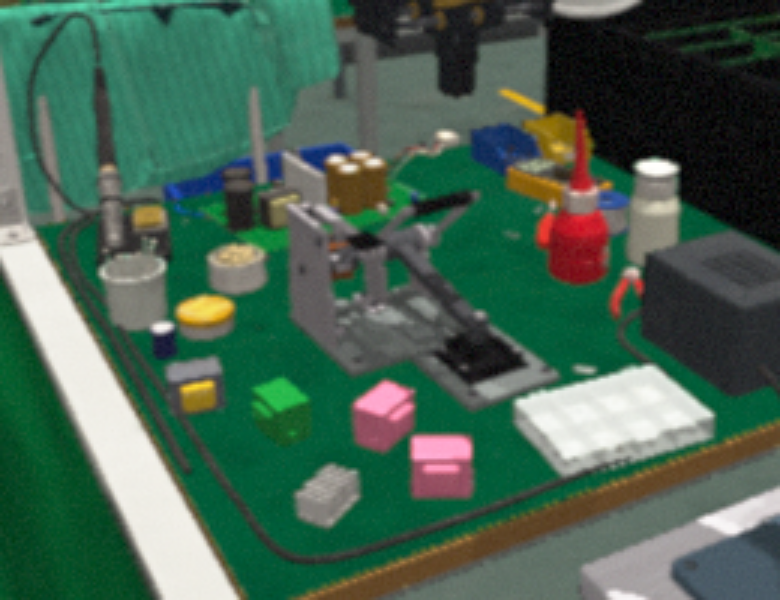

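Bar and paddle project where predicted: the bar runs from about (237,180) to (258,176), the paddle is at (221,190). The gripper hangs over the clamp clear of everything. Next, descend in front of the bar and touch it.

Call:
{"fn": "apply_moves", "kwargs": {
  "targets": [
    [0,0,0,0.9,0],
    [0,0,0,0.9,0],
    [0,0,0,0.9,0],
    [0,0,0.04,0.6,0],
    [0,0,0,0.22,0],
    [0,-0.1,0,0,0],
    [0,-0.1,0,0,0],
    [0,0,0,0,0]
  ]
}}

```text
clock: 4.9
eef_pos: [0.4889, 0.0847, 0.1988]
orientation: [0.001, -0.026, 1.0, 0.0]
contact_force: [-0.3, -0.8, 0.1]
finger_gap: 0.005
grasp_force: 0.0
```

```bash
python3 -c "
from h import *
status();uv()"
```

```text
t 4.9 tcp [0.4889 0.0847 0.1988] xdir -177.0 F [-0.3 -0.8  0.1] gap 0.5 grip 0.0
u,v,z mm [-111.9    2.6  198.8] Fu,Fv,Fz [-0.3 -0.8  0.1]
```

Call:
{"fn": "apply_moves", "kwargs": {
  "targets": [
    [0,-0.125,0,0,0],
    [0,-0.125,0,-0.12,0],
    [0,-0.125,0,-0.13,0],
    [0,-0.125,0,-0.11,0],
    [0,-0.125,0,-0.1,0]
  ]
}}

```text
clock: 5.52
eef_pos: [0.5105, 0.0858, 0.2157]
orientation: [-0.003, -0.027, 1.0, -0.0]
contact_force: [-7.7, 1.1, 0.2]
finger_gap: 0.005
grasp_force: 3.4
```

```bash
python3 -c "
from h import *
status();uv()"
```

```text
t 5.53 tcp [0.5105 0.0858 0.2157] xdir -176.9 F [-7.7  1.1  0.2] gap 0.4 grip 3.4
u,v,z mm [-90.2   2.5 215.7] Fu,Fv,Fz [-7.6  1.5  0.2]
```

Call:
{"fn": "apply_moves", "kwargs": {
  "targets": [
    [0,-0.125,-0.01,-0.08,0],
    [0,-0.125,-0.01,-0.08,0],
    [0,-0.125,-0.01,-0.07,0],
    [0,-0.125,-0.01,-0.07,0],
    [0,-0.125,0,-0.06,0],
    [0,-0.125,0,-0.05,0],
    [0,-0.125,0,-0.05,0],
    [0,-0.125,0,-0.04,0]
  ]
}}

```text
clock: 6.52
eef_pos: [0.551, 0.0878, 0.2358]
orientation: [-0.003, -0.027, 1.0, 0.001]
contact_force: [-6.7, 2.7, -0.1]
finger_gap: 0.006
grasp_force: 2.9
```

Call:
{"fn": "apply_moves", "kwargs": {
  "targets": [
    [0,-0.125,0,-0.03,0],
    [0,-0.125,0,-0.03,0],
    [0,-0.125,0,-0.02,0],
    [0,-0.125,0,-0.02,0],
    [0,-0.125,0,-0.01,0],
    [0,-0.125,0,0,0],
    [0,-0.125,0,0,0],
    [0,-0.125,0,0.01,0]
  ]
}}

```text
clock: 7.52
eef_pos: [0.591, 0.09, 0.2397]
orientation: [-0.003, -0.027, 1.0, 0.001]
contact_force: [-6.9, 3.1, 0.1]
finger_gap: 0.008
grasp_force: 3.0
```

```bash
python3 -c "
from h import *
status();uv()"
```

```text
t 7.53 tcp [0.591  0.09   0.2397] xdir -176.9 F [-6.9  3.1  0.1] gap 0.7 grip 3.0
u,v,z mm [ -9.7   2.4 239.7] Fu,Fv,Fz [-6.7  3.5  0.1]
```

Call:
{"fn": "apply_moves", "kwargs": {
  "targets": [
    [0,-0.125,-0.01,0.01,0],
    [0,-0.125,-0.01,0.02,0],
    [0,-0.125,-0.01,0.02,0],
    [0,-0.125,-0.01,0.03,0],
    [0,-0.125,0,0.04,0],
    [0,-0.1,0,0.04,0],
    [0,-0.075,0,0.03,0],
    [0,-0.05,0,0.02,0]
  ]
}}

```text
clock: 8.52
eef_pos: [0.6244, 0.0912, 0.2309]
orientation: [-0.003, -0.028, 1.0, 0.001]
contact_force: [-8.7, 5.6, 0.5]
finger_gap: 0.008
grasp_force: 3.8
```

Call:
{"fn": "apply_moves", "kwargs": {
  "targets": [
    [0,-0.04,0,0.015,0],
    [0,-0.04,0,0.015,0],
    [0,0,0,0,0]
  ]
}}

```text
clock: 8.9
eef_pos: [0.6277, 0.0914, 0.2297]
orientation: [-0.003, -0.028, 1.0, 0.001]
contact_force: [-7.1, 5.6, -1.0]
finger_gap: 0.007
grasp_force: 3.4
```

```bash
python3 -c "
from h import *
status();uv()"
```

```text
t 8.9 tcp [0.6277 0.0914 0.2297] xdir -176.8 F [-7.1  5.6 -1. ] gap 0.6 grip 3.4
u,v,z mm [ 27.    1.8 229.7] Fu,Fv,Fz [-6.8  6.  -1. ]
```

Call:
{"fn": "apply_moves", "kwargs": {
  "targets": [
    [0,-0.03,0.04,0.013,0],
    [0,-0.03,0.04,0.013,0],
    [0,-0.03,0,0.013,0]
  ]
}}

```text
clock: 9.28
eef_pos: [0.6313, 0.092, 0.2281]
orientation: [-0.003, -0.027, 1.0, -0.0]
contact_force: [-6.7, -0.2, -0.3]
finger_gap: 0.006
grasp_force: 3.4
```

Call:
{"fn": "apply_moves", "kwargs": {
  "targets": [
    [0,-0.03,0,0.015,0],
    [0,-0.03,0,0.015,0],
    [0,0,0,0,0]
  ]
}}

```text
clock: 9.65
eef_pos: [0.6339, 0.0922, 0.227]
orientation: [-0.003, -0.027, 1.0, -0.0]
contact_force: [-7.0, -1.2, 0.4]
finger_gap: 0.005
grasp_force: 3.0
```

Call:
{"fn": "apply_moves", "kwargs": {
  "targets": [
    [0,-0.03,0,0.015,0],
    [0,-0.03,0,0.015,0],
    [0,0,0,0,0]
  ]
}}

```text
clock: 10.02
eef_pos: [0.6363, 0.0923, 0.2258]
orientation: [-0.003, -0.026, 1.0, -0.0]
contact_force: [-5.5, -0.7, -1.1]
finger_gap: 0.0
grasp_force: 3.0
```

Call:
{"fn": "apply_moves", "kwargs": {
  "targets": [
    [0,-0.03,0,0.016,0],
    [0,-0.03,0,0.016,0],
    [0,0,0,0,0]
  ]
}}

```text
clock: 10.4
eef_pos: [0.6387, 0.0924, 0.2245]
orientation: [-0.003, -0.026, 1.0, -0.0]
contact_force: [-5.6, -0.4, 0.4]
finger_gap: 0.005
grasp_force: 3.1
```

Call:
{"fn": "apply_moves", "kwargs": {
  "targets": [
    [0,-0.025,0,0.014,0],
    [0,0,0,0,0]
  ]
}}

```text
clock: 10.65
eef_pos: [0.6397, 0.0924, 0.224]
orientation: [-0.003, -0.026, 1.0, -0.0]
contact_force: [-6.2, -1.3, 0.7]
finger_gap: 0.003
grasp_force: 3.1
```

Call:
{"fn": "apply_moves", "kwargs": {
  "targets": [
    [0,-0.025,0,0.014,0],
    [0,0,0,0,0]
  ]
}}

```text
clock: 10.9
eef_pos: [0.6406, 0.0925, 0.2234]
orientation: [-0.003, -0.026, 1.0, -0.0]
contact_force: [-6.3, -0.5, -0.4]
finger_gap: 0.005
grasp_force: 3.1
```

Call:
{"fn": "apply_moves", "kwargs": {
  "targets": [
    [0,-0.03,0,0.018,0],
    [0,-0.03,0,0.018,0],
    [0,0,0,0,0]
  ]
}}

```text
clock: 11.28
eef_pos: [0.6431, 0.0927, 0.222]
orientation: [-0.003, -0.027, 1.0, -0.0]
contact_force: [-6.3, -1.0, -0.2]
finger_gap: 0.006
grasp_force: 3.0
```

Call:
{"fn": "apply_moves", "kwargs": {
  "targets": [
    [0,-0.025,0,0.016,0],
    [0,-0.025,0,0.016,0],
    [0,0,0,0,0]
  ]
}}

```text
clock: 11.65
eef_pos: [0.6451, 0.0928, 0.2207]
orientation: [-0.003, -0.027, 1.0, -0.0]
contact_force: [-5.6, -0.9, -0.7]
finger_gap: 0.003
grasp_force: 2.9
```

Call:
{"fn": "apply_moves", "kwargs": {
  "targets": [
    [0,-0.025,0,0.016,0],
    [0,-0.025,0,0.016,0],
    [0,0,0,0,0]
  ]
}}

```text
clock: 12.02
eef_pos: [0.6472, 0.0929, 0.2195]
orientation: [-0.003, -0.026, 1.0, -0.0]
contact_force: [-5.6, -0.7, -0.2]
finger_gap: 0.008
grasp_force: 2.8
```

Call:
{"fn": "apply_moves", "kwargs": {
  "targets": [
    [0,-0.025,0,0.017,0],
    [0,-0.025,0,0.017,0],
    [0,0,0,0,0]
  ]
}}

```text
clock: 12.4
eef_pos: [0.6493, 0.093, 0.2181]
orientation: [-0.003, -0.026, 1.0, -0.0]
contact_force: [-5.9, 0.2, -0.7]
finger_gap: 0.001
grasp_force: 2.9
```

Call:
{"fn": "apply_moves", "kwargs": {
  "targets": [
    [0,-0.025,0,0.018,0],
    [0,-0.025,0,0.018,0],
    [0,0,0,0,0]
  ]
}}

```text
clock: 12.78
eef_pos: [0.6508, 0.0931, 0.2165]
orientation: [-0.003, -0.027, 1.0, -0.0]
contact_force: [-6.7, -1.1, -0.7]
finger_gap: 0.009
grasp_force: 3.5
```

```bash
python3 -c "
from h import *
status();uv()
snap('scene','s3.png');snap('top','t3.png')
for c in('scene','top'):
  for q in('push_bar','clamp_pad'): print(c,q,[(round(d['conf'],2),np.round(d['extent']).tolist()) for d in models.find_in(c,q)[:2]])
"
```

```text
t 12.78 tcp [0.6508 0.0931 0.2165] xdir -177.0 F [-6.7 -1.1 -0.7] gap 0.8 grip 3.5
u,v,z mm [ 50.2   2.2 216.5] Fu,Fv,Fz [-6.7 -0.7 -0.7]
scene push_bar [(0.64, [209.0, 147.0, 36.0, 52.0])]
scene clamp_pad [(0.92, [211.0, 146.0, 39.0, 55.0])]
top push_bar []
top clamp_pad []
```

Call:
{"fn": "apply_moves", "kwargs": {
  "targets": [
    [0,-0.025,0,0.018,0],
    [0,0,0,0,0]
  ]
}}

```text
clock: 13.32
eef_pos: [0.6518, 0.0931, 0.2158]
orientation: [-0.003, -0.027, 1.0, -0.0]
contact_force: [-7.0, -0.5, 0.3]
finger_gap: 0.008
grasp_force: 3.5
```

Call:
{"fn": "apply_moves", "kwargs": {
  "targets": [
    [0,-0.025,0,0.018,0],
    [0,0,0,0,0]
  ]
}}

```text
clock: 13.58
eef_pos: [0.6525, 0.0932, 0.2149]
orientation: [-0.004, -0.026, 1.0, -0.0]
contact_force: [-8.7, -0.3, 0.5]
finger_gap: 0.007
grasp_force: 3.9
```

Call:
{"fn": "apply_moves", "kwargs": {
  "targets": [
    [0,-0.02,0,0.015,0],
    [0,0,0,0,0]
  ]
}}

```text
clock: 13.82
eef_pos: [0.6528, 0.0932, 0.2141]
orientation: [-0.004, -0.027, 1.0, -0.0]
contact_force: [-9.2, -1.4, -0.5]
finger_gap: 0.003
grasp_force: 4.5
```

Call:
{"fn": "apply_moves", "kwargs": {
  "targets": [
    [0,0.04,0,-0.03,0],
    [0,0.04,0,-0.03,0],
    [0,0,0,0,0]
  ]
}}

```text
clock: 14.2
eef_pos: [0.6502, 0.093, 0.2169]
orientation: [-0.003, -0.027, 1.0, -0.0]
contact_force: [-8.0, -0.4, 0.4]
finger_gap: 0.005
grasp_force: 3.6
```

Call:
{"fn": "apply_moves", "kwargs": {
  "targets": [
    [0,-0.04,0,0.03,0],
    [0,-0.04,0,0.03,0],
    [0,0,0,0,0]
  ]
}}

```text
clock: 14.58
eef_pos: [0.6528, 0.0932, 0.214]
orientation: [-0.004, -0.027, 1.0, -0.0]
contact_force: [-9.0, -0.5, 0.1]
finger_gap: 0.007
grasp_force: 4.5
```

Call:
{"fn": "apply_moves", "kwargs": {
  "targets": [
    [0,-0.02,0,0.015,0],
    [0,0,0,0,0]
  ]
}}

```text
clock: 14.82
eef_pos: [0.6532, 0.0932, 0.2132]
orientation: [-0.005, -0.027, 1.0, -0.0]
contact_force: [-9.3, -0.4, 0.3]
finger_gap: 0.008
grasp_force: 5.1
```

```bash
python3 - <<'E'
from h import *
status();uv();p,R,s=pose();print(np.round(s["joints"],3),np.round(s["torque"],2),np.round(s["joint_torque"],1),np.round(R,3).tolist())
snap("scene","s4.png");snap("wrist","w4.png")
a=cv2.resize(cv2.imread("pics/s4.png")[90:240,170:330],(640,600));b=cv2.imread("pics/w4.png")
cv2.imwrite("pics/c5.png",a)
cv2.imwrite("pics/c6.png",b)
E
```

```text
t 14.82 tcp [0.6532 0.0932 0.2132] xdir -177.0 F [-9.3 -0.4  0.3] gap 0.7 grip 5.1
u,v,z mm [ 52.6   2.2 213.2] Fu,Fv,Fz [-9.4  0.1  0.3]
[-0.3    0.657  0.134  1.577 -0.104  0.924  1.494] [-0.1   1.89  0.04] [  0.5 -61.7   4.4 -28.2   0.2  -2.9  -0. ] [[-0.999, -0.053, -0.01], [-0.053, 0.999, -0.001], [0.01, -0.001, -1.0]]
```

View pics/c5.png

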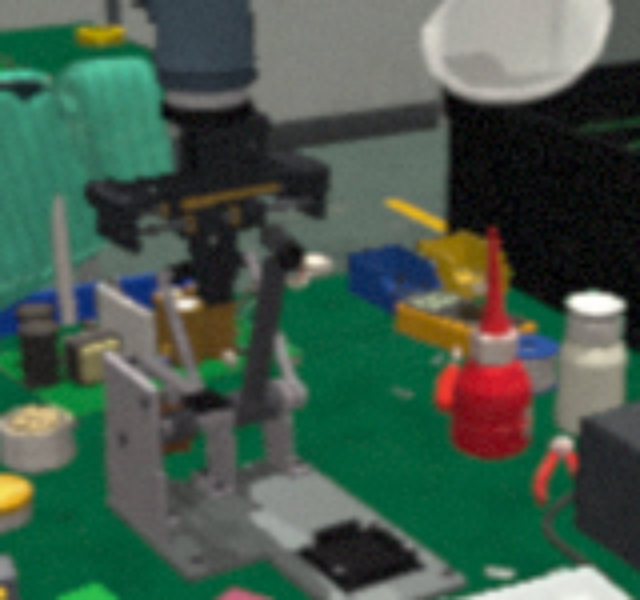

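The clamp arm is about 1.47 rad open and nothing else is touching. Force is rising gently at roughly 1 N/mm, which fits the cam ramp, so I'll continue in small steps.

Call:
{"fn": "apply_moves", "kwargs": {
  "targets": [
    [0,-0.025,0,0.01,0],
    [0,0,0,0,0]
  ]
}}

```text
clock: 15.18
eef_pos: [0.6536, 0.0933, 0.2126]
orientation: [-0.006, -0.027, 1.0, -0.0]
contact_force: [-11.4, -2.1, -0.0]
finger_gap: 0.005
grasp_force: 5.8
```

Call:
{"fn": "apply_moves", "kwargs": {
  "targets": [
    [0,-0.025,0,0.01,0],
    [0,0,0,0,0]
  ]
}}

```text
clock: 15.42
eef_pos: [0.654, 0.0933, 0.2119]
orientation: [-0.006, -0.027, 1.0, -0.001]
contact_force: [-12.9, -1.5, 0.3]
finger_gap: 0.007
grasp_force: 6.6
```

Call:
{"fn": "apply_moves", "kwargs": {
  "targets": [
    [0,0.05,0,-0.03,0],
    [0,0.05,0,-0.03,0],
    [0,0.04,0,-0.02,0],
    [0,0,0,0,0]
  ]
}}

```text
clock: 15.92
eef_pos: [0.6506, 0.0931, 0.2163]
orientation: [-0.003, -0.026, 1.0, -0.0]
contact_force: [-6.9, -0.4, -0.3]
finger_gap: 0.005
grasp_force: 3.6
```

Call:
{"fn": "apply_moves", "kwargs": {
  "targets": [
    [0,0.04,0,-0.02,0],
    [0,0,0,0,0]
  ]
}}

```text
clock: 16.18
eef_pos: [0.6493, 0.093, 0.2172]
orientation: [-0.003, -0.026, 1.0, -0.0]
contact_force: [-5.8, -0.2, 0.2]
finger_gap: 0.003
grasp_force: 3.2
```

Call:
{"fn": "apply_moves", "kwargs": {
  "targets": [
    [0,0.04,0,-0.02,0],
    [0,0,0,0,0]
  ]
}}

```text
clock: 16.42
eef_pos: [0.6489, 0.093, 0.2185]
orientation: [-0.001, -0.026, 1.0, -0.0]
contact_force: [-5.7, -1.0, -0.4]
finger_gap: 0.004
grasp_force: 2.8
```

Call:
{"fn": "apply_moves", "kwargs": {
  "targets": [
    [0,0.05,0,-0.03,0],
    [0,0,0,0,0]
  ]
}}

```text
clock: 16.68
eef_pos: [0.6479, 0.0929, 0.2204]
orientation: [0.0, -0.026, 1.0, -0.0]
contact_force: [-3.8, -1.3, -0.0]
finger_gap: 0.007
grasp_force: 1.7
```

Call:
{"fn": "apply_moves", "kwargs": {
  "targets": [
    [0,0.05,0,-0.03,0],
    [0,0,0,0,0]
  ]
}}

```text
clock: 16.92
eef_pos: [0.6467, 0.093, 0.222]
orientation: [0.001, -0.026, 1.0, 0.0]
contact_force: [0.1, 0.3, 0.1]
finger_gap: 0.005
grasp_force: 0.1
```

Force went to zero while the bar stayed back, so the latch caught at x≈0.648 with a 13 N peak. I'll withdraw upward and look at the transformer.

Call:
{"fn": "apply_moves", "kwargs": {
  "targets": [
    [0,0.15,0,0,0],
    [0,0.15,0,-0.4,0],
    [0,0,0,-0.9,0],
    [0,0,0,-0.9,0],
    [0,0,0,-0.9,0],
    [40,0.3,0.8,0,0],
    [88,0.6,0.9,0,0],
    [88,0.6,0.9,0,0]
  ]
}}

```text
clock: 17.92
eef_pos: [0.5676, 0.1939, 0.3467]
orientation: [0.001, -0.026, 1.0, 0.0]
contact_force: [0.3, 0.6, 1.0]
finger_gap: 0.324
grasp_force: 0.0
```

Call:
{"fn": "apply_moves", "kwargs": {
  "targets": [
    [88,0.6,0.9,0,0],
    [88,0.6,0.9,0,0],
    [88,0.6,0.9,0.3,0],
    [88,0.3,0.9,0.5,0],
    [88,0.2,0.3,0.7,0],
    [88,0,0,0,0]
  ]
}}

```text
clock: 18.68
eef_pos: [0.4666, 0.3443, 0.2846]
orientation: [-0.001, -0.028, 1.0, -0.001]
contact_force: [0.7, -1.5, 0.4]
finger_gap: 0.988
grasp_force: 0.0
```

```bash
python3 - <<'E'
from h import *
status();uv();a=snap("wrist","w5.png")
for q in("transformer","heatsink","rosin_tin","capacitor_3"):
    print(q,[(round(d["conf"],2),np.round(d["extent"]).tolist(),np.round(at_z("wrist",np.array(d["extent"][:2])+np.array(d["extent"][2:])/2,.03),3).tolist()) for d in models.find_in("wrist",q)[:3]])
cv2.imwrite("pics/c7.png",cv2.resize(cv2.imread("pics/w5.png")[130:280,160:350],(760,600)))
E
```

```text
t 18.68 tcp [0.4666 0.3443 0.2846] xdir -176.8 F [ 0.7 -1.5  0.4] gap 86.9 grip 0.0
u,v,z mm [-120.1  263.   284.6] Fu,Fv,Fz [ 0.7 -1.5  0.4]
transformer [(0.94, [113.0, 63.0, 61.0, 52.0], [0.386, 0.213, 0.03]), (0.86, [189.0, 112.0, 44.0, 48.0], [0.435, 0.289, 0.03]), (0.63, [232.0, 182.0, 39.0, 44.0], [0.517, 0.341, 0.03])]
heatsink [(0.72, [198.0, 0.0, 50.0, 46.0], [0.316, 0.301, 0.03])]
rosin_tin [(0.92, [189.0, 304.0, 39.0, 10.0], [0.678, 0.289, 0.03])]
capacitor_3 [(0.64, [188.0, 303.0, 41.0, 12.0], [0.676, 0.289, 0.03]), (0.61, [240.0, 264.0, 14.0, 7.0], [0.607, 0.34, 0.03]), (0.57, [234.0, 182.0, 39.0, 41.0], [0.516, 0.344, 0.03])]
```

View pics/c7.png

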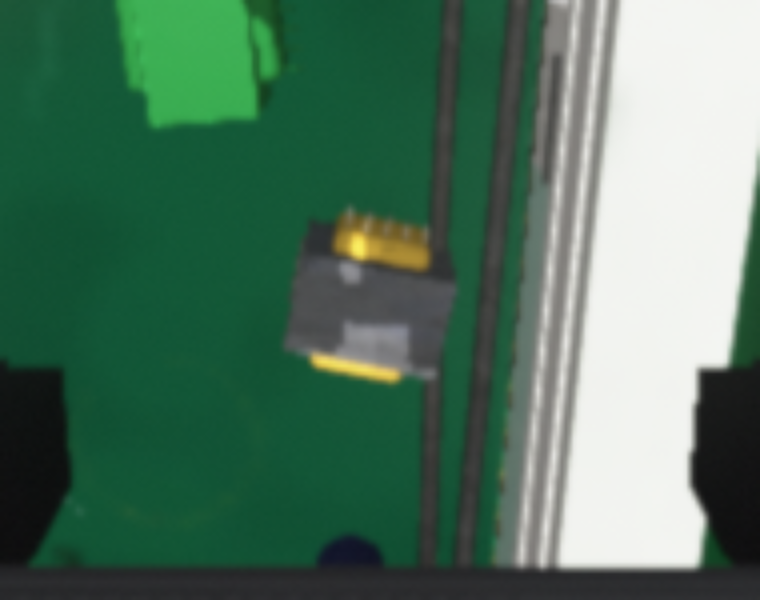

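```bash
python3 - <<'E'
from h import *
c=[at_z("wrist",p,.04) for p in((236.2,193.8),(273.7,199.5),(269.5,224),(232,217.5))]
c=np.array(c);print(np.round(c,4),"ctr",c.mean(0))
ang=lambda d:np.degrees(np.arctan2(d[1],d[0]))
print("ydir-90:",ang(c[1]-c[0])-90,ang(c[2]-c[3])-90,"xdir",ang(c[3]-c[0]),ang(c[2]-c[1]))
print("len",np.linalg.norm(c[1]-c[0]),np.linalg.norm(c[2]-c[3]),np.linalg.norm(c[3]-c[0]),np.linalg.norm(c[2]-c[1]))
ctr=c.mean(0);print(units([ctr[0],ctr[1],.2]),units([ctr[0],ctr[1],.08]))
E
```

```text
[[0.5016 0.3224 0.04  ]
 [0.5066 0.3681 0.04  ]
 [0.5389 0.3651 0.04  ]
 [0.5326 0.3182 0.04  ]] ctr [0.51990614 0.34346862 0.04      ]
ydir-90: -6.173984838795889 -7.686343156387792 xdir -7.671989075933398 -5.305929740519557
len 0.0460312674597788 0.047356618500413845 0.0312415406302825 0.03248445422597738
[-1.25 -0.06  2.18] [-1.24 -0.06  5.18]
```

```bash
python3 - <<'E'
from h import *
# wrist w5 is current pose; w1 camera from saved params
K=np.array([[285.51,0,254.58],[0,285.51,187.06],[0,0,1]])
R1=np.array([[-9.766e-4,.99999940,5.0425e-4],[.9622366,8.0244e-4,.2722132],[.2722126,7.5105e-4,-.9622368]]);t1=np.array([-.28447722,-.45115461,.31057876])
p=imaging.camera_params("wrist");R5,t5=np.array(p["R"]),np.array(p["t"])
def edges(f,r,lo,hi):
    a=cv2.imread("pics/"+f).astype(int)[r,lo:hi];return [(lo+i,*map(int,v)) for i,v in enumerate(a)]
for f,r,lo,hi in(("w1.png",192,322,372),("w5.png",192,290,330),("top0.png",196,82,120),("scene0.png",260,110,160)):
    print(f," ".join(f"{x}:{g}" for x,b,g,rr in edges(f,r,lo,hi)))
def yat(R,t,uvp,z):
    d=R.T@np.linalg.solve(K,[*uvp,1.]);c=-R.T@t;return (c+d*(z-c[2])/d[2])[:2]
for z in(-.03,0,.05,.1): print(z,[ (px,np.round(yat(R1,t1,(px,192),z)[1],4)) for px in(330,340,350,360)],[(px,np.round(yat(R5,t5,(px,192),z)[1],4)) for px in(298,304,310,316)],[(px,round(at_z("top",(px,196),z)[1],4)) for px in(88,97,115)],[(px,round(at_z("scene",(px,260),z)[1],4)) for px in(135,145,150)])
E
```

```text
w1.png 322:67 323:82 324:86 325:89 326:109 327:118 328:154 329:213 330:194 331:145 332:123 333:122 334:123 335:125 336:165 337:227 338:225 339:167 340:126 341:122 342:136 343:188 344:233 345:240 346:242 347:242 348:242 349:242 350:243 351:243 352:243 353:243 354:243 355:243 356:243 357:243 358:244 359:244 360:244 361:244 362:244 363:244 364:243 365:244 366:244 367:244 368:243 369:243 370:243 371:243
w5.png 290:87 291:108 292:117 293:119 294:120 295:121 296:135 297:172 298:187 299:152 300:128 301:127 302:159 303:215 304:212 305:161 306:131 307:159 308:221 309:240 310:243 311:243 312:243 313:243 314:243 315:243 316:243 317:243 318:243 319:243 320:243 321:243 322:243 323:244 324:244 325:244 326:243 327:244 328:244 329:244
top0.png 82:93 83:91 84:85 85:80 86:75 87:73 88:75 89:74 90:94 91:176 92:241 93:244 94:243 95:243 96:243 97:243 98:242 99:243 100:243 101:243 102:243 103:243 104:243 105:242 106:243 107:242 108:237 109:203 110:137 111:132 112:188 113:221 114:163 115:129 116:125 117:132 118:176 119:210
scene0.png 110:83 111:91 112:89 113:88 114:88 115:90 116:86 117:81 118:82 119:78 120:
[... 1127 characters left out ...]
350, np.float64(0.4147)), (360, np.float64(0.4283))] [(298, np.float64(0.395)), (304, np.float64(0.402)), (310, np.float64(0.409)), (316, np.float64(0.4161))] [(88, np.float64(0.4555)), (97, np.float64(0.4326)), (115, np.float64(0.3868))] [(135, np.float64(0.4478)), (145, np.float64(0.4266)), (150, np.float64(0.4161))]
0.1 [(330, np.float64(0.3737)), (340, np.float64(0.3854)), (350, np.float64(0.3972)), (360, np.float64(0.409))] [(298, np.float64(0.3862)), (304, np.float64(0.3922)), (310, np.float64(0.3981)), (316, np.float64(0.404))] [(88, np.float64(0.4333)), (97, np.float64(0.4115)), (115, np.float64(0.368))] [(135, np.float64(0.4602)), (145, np.float64(0.441)), (150, np.float64(0.4314))]
```

Call:
{"fn": "apply_moves", "kwargs": {
  "targets": [
    [60,0,0,0,0.63],
    [60,0,0,0,0.63],
    [60,-0.66,0.07,0.6,0],
    [60,-0.66,0.07,0.9,0],
    [60,0,0,0.9,0],
    [60,0,0,0.9,0],
    [60,0,0,0,0]
  ]
}}

```text
clock: 19.8
eef_pos: [0.5208, 0.3415, 0.1517]
orientation: [-0.002, 0.062, 0.998, -0.002]
contact_force: [0.3, -1.0, 0.5]
finger_gap: 0.679
grasp_force: 0.0
```

```bash
python3 - <<'E'
from h import *
status();print(units([.5199,.3435,.08]))
a=snap("wrist","w6.png");cv2.imwrite("pics/c8.png",cv2.resize(a[150:350,110:400,::-1],(725,500)))
E
```

```text
t 19.8 tcp [0.5208 0.3415 0.1517] xdir 172.9 F [ 0.3 -1.   0.5] gap 59.7 grip 0.0
[0.02 0.05 1.79]
```

View pics/c8.png

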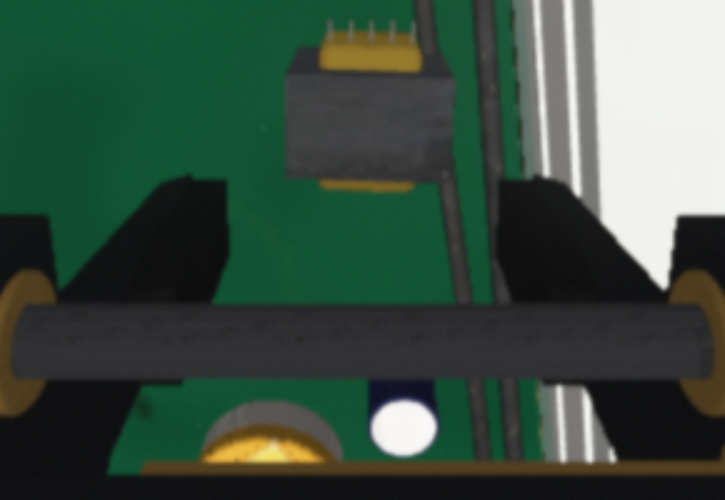

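Core aligned and about 2 mm right of centre; the right finger clears the rail. Descend and grip.

Call:
{"fn": "apply_moves", "kwargs": {
  "targets": [
    [60,0.02,0.05,0.6,0],
    [60,0,0,0.6,0],
    [60,0,0,0.4,0],
    [60,0,0,0.18,0],
    [60,0,0,0,0],
    [40,0,0,0,0],
    [40,0,0,0,0],
    [40,0,0,0,0]
  ],
  "grip_force": 25
}}

```text
clock: 20.85
eef_pos: [0.5216, 0.3447, 0.0829]
orientation: [0.001, 0.062, 0.998, -0.0]
contact_force: [-0.5, -2.3, 5.5]
finger_gap: 0.543
grasp_force: 25.0
```

```bash
python3 - <<'E'
from h import *
status()
E
```

```text
t 20.85 tcp [0.5216 0.3447 0.0829] xdir 172.9 F [-0.5 -2.3  5.5] gap 47.8 grip 25.0
```

Call:
{"fn": "apply_moves", "kwargs": {
  "targets": [
    [40,0,0,-0.4,0],
    [40,0,0,-0.8,0],
    [40,0,0,-0.9,0],
    [40,0,0,-0.9,-0.3],
    [40,0,0,-0.9,-0.4],
    [40,0,0,-0.9,-0.4],
    [40,0,0,-0.5,-0.17]
  ]
}}

```text
clock: 21.72
eef_pos: [0.5209, 0.3455, 0.2967]
orientation: [0.001, -0.028, 1.0, 0.001]
contact_force: [0.4, 0.4, -4.1]
finger_gap: 0.546
grasp_force: 25.0
```

Call:
{"fn": "apply_moves", "kwargs": {
  "targets": [
    [40,0.3,-0.7,0,0],
    [40,0.35,-0.9,0,0],
    [40,0.35,-0.9,0,0],
    [40,0.35,-0.9,0,0],
    [40,0.35,-0.9,0,0],
    [40,0.35,-0.9,0,0],
    [40,0.2,-0.8,0,0],
    [40,0.1,-0.4,0,0]
  ]
}}

```text
clock: 22.72
eef_pos: [0.4403, 0.0829, 0.2945]
orientation: [0.0, -0.026, 1.0, 0.0]
contact_force: [0.6, 0.1, -3.9]
finger_gap: 0.542
grasp_force: 25.0
```

```bash
python3 - <<'E'
from h import *
status();uv();print(units(W(-.16,0,.2)))
E
```

```text
t 22.73 tcp [0.4403 0.0829 0.2945] xdir -177.0 F [ 0.6  0.1 -3.9] gap 47.7 grip 25.0
u,v,z mm [-160.6    3.5  294.5] Fu,Fv,Fz [ 0.6  0.  -3.9]
[-0.01 -0.09  2.36]
```

Call:
{"fn": "apply_moves", "kwargs": {
  "targets": [
    [40,0,-0.09,0.4,0],
    [40,0,0,0,0],
    [40,0,0,0,0]
  ]
}}

```text
clock: 23.1
eef_pos: [0.4414, 0.0816, 0.2786]
orientation: [0.0, -0.028, 1.0, 0.0]
contact_force: [0.4, 0.5, -3.8]
finger_gap: 0.54
grasp_force: 25.0
```

```bash
python3 - <<'E'
from h import *
status();uv()
a=snap("wrist","w7.png")
np.save("w7p.npy",np.c_[imaging.camera_params("wrist")["R"],imaging.camera_params("wrist")["t"]])
for X in (W(-.16,0,.012),W(-.1875,.026,.012),W(-.1875,-.026,.012),W(-.1325,.026,.012)): print(proj("wrist",X))
cv2.imwrite("pics/c9.png",cv2.resize(a[100:250,160:350,::-1],(760,600),interpolation=2))
E
```

```text
t 23.1 tcp [0.4414 0.0816 0.2786] xdir -176.8 F [ 0.4  0.5 -3.8] gap 47.5 grip 25.0
u,v,z mm [-159.5    2.   278.6] Fu,Fv,Fz [ 0.4  0.4 -3.8]
[253.19884641 165.27985453]
[274.52420697 143.13030118]
[231.86634865 143.08138064]
[273.6470719  186.55815982]
```

View pics/c9.png

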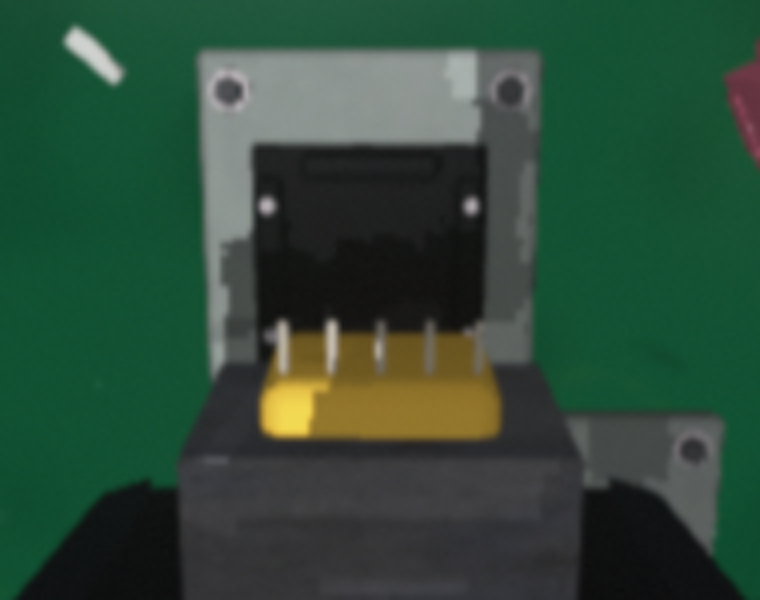

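```bash
python3 - <<'E'
from h import *
def cl(X): d=X[:2]-HINGE; return np.round([d@CX*1e3,d@CY*1e3],1)
s=[(226.75,151.25),(277.75,151.5),(227.5,183.75),(277.5,183.25)]
S=[cl(at_z("wrist",p,.022)) for p in s];print("screws",S,np.mean(S,0))
print("bed corners",cl(at_z("wrist",(210,113),.01)),cl(at_z("wrist",(295,113),.01)), "exp u front", )
for x in(182,381,580): print("core top near edge",cl(at_z("wrist",(160+x/4,100+458/4),.2356)))
print("pocket floor near winding/ core bottom near edge",cl(at_z("wrist",(255,100+365/4),.1956)))
status();uv()
E
```

```text
screws [array([-179. ,  -31.5]), array([-178.8,   29.3]), array([-138.8,  -31.6]), array([-139.5,   30. ])] [-159.025   -0.95 ]
bed corners [-222.9  -51.5] [-223.    49.8] exp u front
core top near edge [-181.7  -21.6]
core top near edge [-181.7    1.8]
core top near edge [-181.8   25.3]
pocket floor near winding/ core bottom near edge [-181.2    1.8]
t 23.15 tcp [0.4415 0.0815 0.2786] xdir -176.8 F [-0.6  0.7 -4.1] gap 47.3 grip 25.0
u,v,z mm [-159.4    2.   278.6] Fu,Fv,Fz [-0.5  0.7 -4.1]
```

```bash
python3 - <<'E'
from h import *
from scipy.spatial.transform import Rotation as Ro
p,R,s=pose();c=imaging.camera_params("wrist");Rc,tc=np.array(c["R"]),np.array(c["t"]);K=np.array(c["camera_matrix"])
C_t=R.T@(-Rc.T@tc-p);Rct=R.T@Rc.T   # cam in tool
print("cam in tool",np.round(C_t,4))
q=np.array([-0.002,.062,.998,-.002]);R6=Ro.from_quat([q[1],q[2],q[3],q[0]]).as_matrix();p6=np.array([.5208,.3415,.1517])
def at6(uvp,z):
    d=R6@Rct@np.linalg.solve(K,[*uvp,1.]);o=p6+R6@C_t;return o+d*(z-o[2])/d[2]
for rr in(180,221.2):
    X=at6((257.6,rr),.04);print(np.round(X,4),"tool xy mm rel TCP",np.round((R6.T@(X-p6))*1e3,1))
E
```

```text
cam in tool [ 0.0714 -0.0005 -0.0829]
[0.4992 0.3454 0.04  ] tool xy mm rel TCP [ 21.5   1.7 111.8]
[0.5301 0.3417 0.04  ] tool xy mm rel TCP [ -9.6   1.8 111.7]
```

Call:
{"fn": "apply_moves", "kwargs": {
  "targets": [
    [40,-0.14,-0.07,0,0],
    [40,0,0,0.8,0],
    [40,0,0,0.8,0],
    [40,0,0,0.8,0],
    [40,0,0,0.8,0],
    [40,0,0,0.6,0],
    [40,0,0,0,0],
    [40,0,0,0,0]
  ]
}}

```text
clock: 24.15
eef_pos: [0.4478, 0.0784, 0.1269]
orientation: [0.001, -0.027, 1.0, 0.0]
contact_force: [-0.1, -0.3, -4.0]
finger_gap: 0.545
grasp_force: 25.0
```

```bash
python3 - <<'E'
from h import *
status();uv();print(imaging.camera_params("wrist")["t"])
a=snap("wrist","w8.png");g=a.astype(int)
# bed side edges relative to transformer edges along some rows
for r in (60,100,130,150,165,180,195,205,215,230): 
    row=g[r];  print(r," ".join(f"{c}:{row[c][0]},{row[c][1]}" for c in range(190,325,6)))
E
```

```text
t 24.15 tcp [0.4478 0.0784 0.1269] xdir -176.9 F [-0.1 -0.3 -4. ] gap 48.0 grip 25.0
u,v,z mm [-153.2   -1.5  126.9] Fu,Fv,Fz [-0.2 -0.2 -4. ]
[-0.05359901 -0.42278101  0.09786044]
60 190:37,107 196:39,108 202:40,108 208:41,109 214:42,111 220:42,110 226:44,110 232:44,110 238:45,110 244:45,109 250:45,112 256:47,113 262:46,111 268:46,111 274:45,112 280:45,110 286:43,110 292:42,110 298:39,108 304:37,107 310:36,107 316:34,106 322:31,105
100 190:28,103 196:29,104 202:30,105 208:31,105 214:30,104 220:33,106 226:31,105 232:32,105 238:32,105 244:31,103 250:32,103 256:32,102 262:32,101 268:32,101 274:30,100 280:31,101 286:30,101 292:30,101 298:29,101 304:27,101 310:27,102 316:27,104 322:26,103
130 190:132,130 196:110,109 202:166,170 208:172,181 214:170,179 220:170,179 226:171,180 232:171,180 238:172,181 244:169,179 250:169,178 256:172,180 262:172,180 268:172,179 274:172,182 280:170,178 286:170,178 292:169,179 298:193,201 304:122,128 310:141,138 316:75,75 322:135,131
150 190:172,180 196:169,177 202:167,178 208:44,46 214:43,45 220:44,46 226:45,47 232:44,45 238:45,46 244:44,45 250:44,44 256:43,4
[... 879 characters left out ...]
02:82,87 208:39,41 214:58,58 220:62,62 226:237,207 232:253,241 238:253,241 244:253,241 250:253,241 256:253,240 262:253,241 268:253,241 274:242,216 280:238,209 286:66,63 292:62,61 298:62,62 304:47,48 310:87,92 316:86,92 322:102,108
215 190:75,79 196:76,80 202:156,163 208:74,75 214:74,74 220:77,76 226:77,75 232:76,75 238:75,72 244:74,71 250:75,72 256:75,73 262:78,76 268:77,75 274:78,75 280:78,76 286:80,79 292:78,77 298:77,76 304:68,68 310:73,77 316:74,78 322:84,90
230 190:22,25 196:21,23 202:21,23 208:69,69 214:73,72 220:74,73 226:73,71 232:72,70 238:71,70 244:71,69 250:73,71 256:74,73 262:77,76 268:75,74 274:77,76 280:73,73 286:72,72 292:72,72 298:68,68 304:63,63 310:21,21 316:22,23 322:22,25
```

```bash
python3 - <<'E'
from h import *
g=cv2.imread("pics/w8.png").astype(int)[:,:,1]
for r in(152,158,165,172): print(r,[int(x) for x in g[r,201:212]],[int(x) for x in g[r,300:312]])
for r in(195,198,201): print(r,[int(x) for x in g[r,206:218]],[int(x) for x in g[r,288:304]])
for r in(220,226,232): print(r,[int(x) for x in g[r,198:212]],[int(x) for x in g[r,296:314]])
print([int(x) for x in g[134:160,255]],[int(x) for x in g[180:222,222]])
E
```

```text
152 [179, 179, 161, 96, 52, 47, 47, 45, 46, 46, 46] [30, 29, 29, 29, 29, 29, 41, 70, 92, 97, 99, 98]
158 [177, 177, 163, 104, 58, 47, 45, 45, 46, 45, 46] [29, 29, 28, 29, 28, 28, 48, 83, 94, 97, 98, 97]
165 [177, 178, 164, 115, 62, 39, 36, 36, 35, 37, 37] [26, 26, 25, 24, 27, 30, 52, 85, 96, 97, 96, 97]
172 [179, 178, 176, 157, 92, 45, 44, 62, 80, 86, 78] [52, 51, 45, 35, 28, 37, 68, 89, 94, 96, 95, 95]
195 [50, 29, 27, 26, 27, 27, 34, 48, 57, 59, 59, 57] [57, 57, 58, 58, 57, 58, 58, 56, 47, 33, 26, 25, 26, 25, 25, 24]
198 [50, 30, 26, 27, 27, 36, 52, 59, 60, 60, 61, 62] [59, 58, 57, 58, 57, 59, 57, 57, 56, 53, 40, 29, 25, 24, 24, 26]
201 [51, 31, 26, 29, 41, 55, 60, 61, 61, 59, 60, 59] [59, 60, 60, 61, 60, 60, 61, 60, 58, 60, 57, 48, 31, 24, 24, 26]
220 [69, 75, 77, 78, 97, 127, 107, 85, 80, 77, 76, 74, 76, 76] [72, 72, 73, 72, 72, 71, 70, 70, 68, 69, 73, 75, 75, 75, 75, 69, 50, 38]
226 [24, 24, 22, 24, 23, 29, 47, 70, 78, 79, 79, 78, 79, 79] [66, 66, 66, 64, 66, 66, 68, 68, 64, 47, 30, 24, 22, 22, 23, 22, 23, 22]
232 [23, 22, 21, 23, 23, 24, 33, 55, 63, 64, 64, 64, 63, 65] [69, 68, 69, 68, 69, 69, 70, 70, 62, 39, 24, 21, 21, 21, 21, 20, 22, 21]
[180, 180, 180, 179, 179, 178, 179, 177, 178, 178, 179, 177, 179, 170, 134, 73, 43, 38, 33, 33, 34, 39, 43, 47, 47, 45] [30, 29, 30, 29, 29, 27, 28, 28, 28, 31, 42, 52, 56, 56, 55, 57, 58, 59, 61, 62, 64, 64, 64, 63, 63, 64, 62, 63, 63, 63, 61, 58, 55, 59, 67, 77, 78, 76, 73, 73, 76, 76]
```

```bash
python3 - <<'E'
from h import *
def cl(X): d=X[:2]-HINGE; return np.round([d@CX*1e3,d@CY*1e3],1)
P=np.load("w7p.npy");K=np.array(imaging.camera_params("wrist")["camera_matrix"])
d=P[:,:3].T@np.linalg.solve(K,[252.5,136.25,1]);c=-P[:,:3].T@P[:,3];print("w7 nest front",cl(c+d*(.01-c[2])/d[2]))
print("w8 nest front",cl(at_z("wrist",(255,148.5),.01)),"core near bottom",cl(at_z("wrist",(255,190.3),.044)),"core near top",cl(at_z("wrist",(255,215),.084)))
E
```

```text
w7 nest front [-195.6   -0.9]
w8 nest front [-195.9   -1.5] core near bottom [-175.4   -1.6] core near top [-175.1   -1.7]
```

Call:
{"fn": "apply_moves", "kwargs": {
  "targets": [
    [40,0,0.012,0.25,0],
    [40,0,0,0.25,0],
    [40,0,0,0.15,0],
    [40,0,0,0.08,0],
    [40,0,0,0,0]
  ]
}}

```text
clock: 24.82
eef_pos: [0.4468, 0.0787, 0.0967]
orientation: [-0.0, -0.027, 1.0, -0.0]
contact_force: [-0.7, -0.1, -3.0]
finger_gap: 0.543
grasp_force: 25.0
```

Call:
{"fn": "apply_moves", "kwargs": {
  "targets": [
    [40,0,0,0.05,0],
    [40,0,0,0,0]
  ]
}}

```text
clock: 25.08
eef_pos: [0.447, 0.0787, 0.095]
orientation: [0.0, -0.027, 1.0, 0.0]
contact_force: [-0.3, -0.1, -3.9]
finger_gap: 0.54
grasp_force: 25.0
```

Call:
{"fn": "apply_moves", "kwargs": {
  "targets": [
    [40,0,0,0.03,0],
    [40,0,0,0,0]
  ]
}}

```text
clock: 25.32
eef_pos: [0.4471, 0.0787, 0.0949]
orientation: [0.0, -0.027, 1.0, 0.0]
contact_force: [-4.4, -0.1, 15.8]
finger_gap: 0.544
grasp_force: 25.0
```

Call:
{"fn": "apply_moves", "kwargs": {
  "targets": [
    [40,0,0,0.03,0],
    [40,0,0,0,0]
  ]
}}

```text
clock: 25.58
eef_pos: [0.4473, 0.0787, 0.0946]
orientation: [0.0, -0.027, 1.0, 0.0]
contact_force: [-6.3, -1.9, 29.5]
finger_gap: 0.542
grasp_force: 25.0
```

Contact came exactly at floor height, so the transformer is seated. Relax, release and retreat up.

Call:
{"fn": "apply_moves", "kwargs": {
  "targets": [
    [40,0,0,-0.05,0],
    [62,0,0,0,0],
    [62,0,0,0,0],
    [62,0,0,0,0],
    [62,0,0,-0.3,0],
    [62,0,0,-0.7,0],
    [62,0,0,-0.8,0],
    [62,0,0,-0.8,0]
  ]
}}

```text
clock: 26.58
eef_pos: [0.4468, 0.0786, 0.2002]
orientation: [0.0, -0.027, 1.0, 0.0]
contact_force: [0.2, -0.7, 0.3]
finger_gap: 0.704
grasp_force: 0.0
```

Call:
{"fn": "apply_moves", "kwargs": {
  "targets": [
    [62,0,0,-0.9,0],
    [30,0,0,-0.9,0],
    [0,0,0,-0.5,0],
    [0,0.5,0.3,0,0],
    [0,0,0,0,0],
    [0,0,0,0,0]
  ]
}}

```text
clock: 27.32
eef_pos: [0.4266, 0.0893, 0.2908]
orientation: [0.0, -0.027, 1.0, -0.0]
contact_force: [0.3, -0.3, 0.7]
finger_gap: 0.162
grasp_force: 0.0
```

```bash
python3 - <<'E'
from h import *
def cl(X): d=X[:2]-HINGE; return np.round([d@CX*1e3,d@CY*1e3],1)
status();uv();a=snap("wrist","w9.png");snap("scene","s9.png")
for q in("transformer","push_bar","trigger_pad","nest"):
    print(q,[(round(d["conf"],2),np.round(d["extent"]).tolist(),cl(at_z("wrist",np.array(d["extent"][:2])+np.array(d["extent"][2:])/2,.04))) for d in models.find_in("wrist",q)[:4]])
for q in("clamp_pad","trigger_pad","transformer"): print("scene",q,[(round(d["conf"],2),np.round(d["extent"]).tolist()) for d in models.find_in("scene",q)[:4]])
for X in (W(-.16,0,.052),W(-.16+.0,.024,.052),W(-.16,-.024,.052),W(-.096,.09,.141)): print(proj("wrist",X),proj("scene",X))
u,v=proj("wrist",W(-.16,0,.052)).round().astype(int)
g=a.astype(int)[:,:,1];print("col",u,[int(x) for x in g[v-45:v+40:2,u-12]]);print("row",v,[int(x) for x in g[v,u-50:u+50:2]])
E
```

```text
t 27.32 tcp [0.4266 0.0893 0.2908] xdir -176.9 F [ 0.3 -0.3  0.7] gap 14.3 grip 0.0
u,v,z mm [-173.9   10.6  290.8] Fu,Fv,Fz [ 0.2 -0.3  0.7]
transformer [(0.92, [331.0, 114.0, 58.0, 45.0], array([-211.8,  131.5])), (0.72, [333.0, 20.0, 61.0, 57.0], array([-304.5,  126.7])), (0.63, [225.0, 156.0, 37.0, 44.0], array([-162.1,   -3.3])), (0.58, [389.0, 154.0, 47.0, 48.0], array([-161.9,  199.9]))]
push_bar [(0.76, [226.0, 296.0, 65.0, 38.0], array([34.3, 15.9]))]
trigger_pad [(0.18, [203.0, 125.0, 129.0, 213.0], array([-92.3,  26.5])), (0.16, [224.0, 158.0, 39.0, 41.0], array([-161.7,   -2.5]))]
nest [(0.71, [206.0, 122.0, 127.0, 212.0], array([-96.6,  29.4])), (0.17, [229.0, 303.0, 63.0, 35.0], array([42. , 17.9]))]
scene clamp_pad [(0.76, [211.0, 149.0, 39.0, 51.0])]
scene trigger_pad [(0.6, [204.0, 178.0, 21.0, 13.0])]
scene transformer [(0.69, [216.0, 237.0, 24.0, 23.0]), (0.66, [238.0, 259.0, 20.0, 18.0]), (0.64, [185.0, 236.0, 22.0, 29.0]), (0.51, [252.0, 216.0, 17.0, 16.0])]
[245.68797728 182.73741964] [259.43185239 218.20470866]
[266.29895555 182.73548053] [252.49621658 220.34494323]
[225.07652677 182.7393588 ] [266.22373077 216.1088355 ]
[340.66909535 274.30099892] [220.74467567 189.82616315]
col 246 [141, 141, 140, 140, 103, 30, 34, 35, 45, 78, 92, 112, 174, 181, 120, 58, 60, 61, 59, 62, 61, 63, 61, 62, 61, 67, 70, 66, 82, 97, 38, 23, 26, 62, 81, 81, 97, 139, 144, 143, 143, 138, 57]
row 183 [77, 77, 78, 78, 78, 88, 147, 162, 161, 153, 158, 121, 28, 24, 40, 61, 63, 61, 61, 63, 76, 118, 118, 119, 121, 119, 110, 64, 63, 62, 63, 63, 59, 60, 56, 27, 23, 22, 28, 82, 94, 95, 95, 94, 83, 75, 77, 77, 78, 78]
```

Transformer sits upright in the nest and the arm is still latched. For the press I'll turn the hand 90° so its body stays clear of the closing arm, then go over the paddle.

Call:
{"fn": "apply_moves", "kwargs": {
  "targets": [
    [0,-0.3,0.6,0,0],
    [0,-0.6,0.6,0,0],
    [0,-0.6,0.6,0,0],
    [0,-0.47,0.24,0,0],
    [0,0,0,0,0.9],
    [0,0,0,0,0.95],
    [0,0,0,0,0.95],
    [0,0,0,0,0.95]
  ]
}}

```text
clock: 28.78
eef_pos: [0.5005, 0.1753, 0.2904]
orientation: [-0.0, 0.235, 0.972, -0.0]
contact_force: [0.0, 0.3, 0.9]
finger_gap: 0.005
grasp_force: 0.0
```

Call:
{"fn": "apply_moves", "kwargs": {
  "targets": [
    [0,0,0,0,0.95],
    [0,0,0,0,0.95],
    [0,0,0,0,0.95],
    [0,0,0,0,0.95],
    [0,0,0,0,0.95],
    [0,0,0,0,0.95],
    [0,0,0,0,0.95],
    [0,0,0,0,0.85]
  ]
}}

```text
clock: 29.78
eef_pos: [0.5005, 0.1754, 0.2904]
orientation: [-0.0, 0.689, 0.725, -0.0]
contact_force: [0.3, 0.7, 0.1]
finger_gap: 0.006
grasp_force: 0.0
```

```bash
python3 - <<'E'
from h import *
status();uv();print(units(W(-.095,.092,.212)))
snap("scene","s10.png")
for q in("clamp_pad","trigger_pad","transformer"): print("scene",q,[(round(d["conf"],2),np.round(d["extent"]).tolist()) for d in models.find_in("scene",q)[:2]])
E
```

```text
t 29.77 tcp [0.5005 0.1754 0.2904] xdir 92.9 F [0.3 0.7 0.1] gap 0.5 grip 0.0
u,v,z mm [-95.4  92.5 290.4] Fu,Fv,Fz [0.4 0.7 0.1]
[-0.01  0.01  1.96]
scene clamp_pad [(0.94, [210.0, 149.0, 40.0, 54.0])]
scene trigger_pad [(0.44, [205.0, 176.0, 22.0, 14.0])]
scene transformer [(0.91, [236.0, 256.0, 19.0, 20.0]), (0.74, [217.0, 239.0, 21.0, 20.0])]
```

Descend to about 4 mm above the paddle, then feel down.

Call:
{"fn": "apply_moves", "kwargs": {
  "targets": [
    [0,0,0,0.6,0],
    [0,0,0,0.7,0],
    [0,0,0,0.5,0],
    [0,0,0,0.22,0],
    [0,0,0,0,0]
  ]
}}

```text
clock: 30.6
eef_pos: [0.5005, 0.1753, 0.2096]
orientation: [-0.0, 0.687, 0.726, -0.0]
contact_force: [-0.6, -0.4, -0.5]
finger_gap: 0.006
grasp_force: 0.0
```

Call:
{"fn": "apply_moves", "kwargs": {
  "targets": [
    [0,0,0,0.04,0],
    [0,0,0,0.04,0],
    [0,0,0,0.04,0],
    [0,0,0,0,0]
  ]
}}

```text
clock: 31.1
eef_pos: [0.5007, 0.1755, 0.2051]
orientation: [0.0, 0.688, 0.726, 0.0]
contact_force: [0.0, 1.2, 0.9]
finger_gap: 0.004
grasp_force: 0.6
```

Call:
{"fn": "apply_moves", "kwargs": {
  "targets": [
    [0,0,0,0.03,0],
    [0,0,0,0.03,0],
    [0,0,0,0,0]
  ]
}}

```text
clock: 31.48
eef_pos: [0.5005, 0.1753, 0.2024]
orientation: [0.0, 0.688, 0.726, -0.0]
contact_force: [0.2, 0.1, -0.2]
finger_gap: 0.004
grasp_force: 0.0
```

Call:
{"fn": "apply_moves", "kwargs": {
  "targets": [
    [0,0,0,0.03,0],
    [0,0,0,0,0]
  ]
}}

```text
clock: 31.72
eef_pos: [0.5004, 0.1753, 0.2012]
orientation: [-0.0, 0.688, 0.726, -0.0]
contact_force: [-1.6, 0.4, 2.0]
finger_gap: 0.004
grasp_force: 1.3
```

```bash
python3 - <<'E'
from h import *
status();uv()
snap("scene")
for q in("clamp_pad","push_bar"): print("scene",q,[(round(d["conf"],2),np.round(d["extent"]).tolist()) for d in models.find_in("scene",q)[:2]])
E
```

```text
t 31.73 tcp [0.5004 0.1753 0.2012] xdir 93.1 F [-1.6  0.4  2. ] gap 0.4 grip 1.3
u,v,z mm [-95.5  92.5 201.2] Fu,Fv,Fz [-1.5  0.5  2. ]
scene clamp_pad [(0.97, [210.0, 160.0, 56.0, 47.0])]
scene push_bar [(0.63, [210.0, 159.0, 55.0, 46.0])]
```

Call:
{"fn": "apply_moves", "kwargs": {
  "targets": [
    [0,0,0,0,0],
    [0,0,0,0,0],
    [0,0,0,0,0],
    [0,0,0,0,0]
  ]
}}

```text
clock: 32.38
eef_pos: [0.5005, 0.1753, 0.2013]
orientation: [-0.0, 0.688, 0.726, -0.0]
contact_force: [-1.2, 0.3, 2.4]
finger_gap: 0.006
grasp_force: 1.3
```

```bash
python3 - <<'E'
from h import *
status();uv()
snap("scene")
for q in("clamp_pad","push_bar"): print("scene",q,[(round(d["conf"],2),np.round(d["extent"]).tolist()) for d in models.find_in("scene",q)[:2]])
E
```

```text
t 32.38 tcp [0.5005 0.1753 0.2013] xdir 93.1 F [-1.2  0.3  2.4] gap 0.6 grip 1.3
u,v,z mm [-95.4  92.5 201.3] Fu,Fv,Fz [-1.2  0.4  2.4]
scene clamp_pad [(0.56, [211.0, 167.0, 54.0, 50.0])]
scene push_bar [(0.95, [211.0, 166.0, 53.0, 53.0])]
```

The arm has released and closed. Lift straight off the paddle and verify.

Call:
{"fn": "apply_moves", "kwargs": {
  "targets": [
    [0,0,0,-0.3,0],
    [0,0,0,-0.6,0],
    [0,0,0,-0.9,0],
    [0,0,0,-0.9,0],
    [0,0.5,0,-0.5,0],
    [0,0.9,0,0,0],
    [0,0.9,0,0,0],
    [0,0.3,0,0,0]
  ]
}}

```text
clock: 33.52
eef_pos: [0.4944, 0.2814, 0.3298]
orientation: [-0.0, 0.687, 0.727, 0.001]
contact_force: [1.0, 0.3, -0.4]
finger_gap: 0.003
grasp_force: 0.0
```

```bash
python3 - <<'E'
from h import *
status();uv()
a=snap("scene","s11.png");snap("wrist","w11.png")
for q in("clamp_pad","push_bar","trigger_pad","transformer"): print("scene",q,[(round(d["conf"],2),np.round(d["extent"]).tolist()) for d in models.find_in("scene",q)[:4]])
for q in(0.,.1,.2,.3): print(q,np.round([proj("scene",W(.12*np.sin(q-.85),v,.075+.12*np.cos(q-.85))) for v in(-.033,.033)],1).tolist(),proj("scene",W(-.16*np.cos(q-.2),0,.075+.16*np.sin(q-.2))).round(1))
# dark sleeve pixels
hsv=a[160:190,228:268].astype(int).sum(2)
print("\n".join(" ".join(f"{x:3d}" for x in r[::2]) for r in hsv[::2]))
E
```

```text
t 33.52 tcp [0.4944 0.2814 0.3298] xdir 93.3 F [ 1.   0.3 -0.4] gap 0.3 grip 0.0
u,v,z mm [-95.7 198.8 329.8] Fu,Fv,Fz [ 1.   0.2 -0.4]
scene clamp_pad [(0.84, [209.0, 164.0, 56.0, 53.0])]
scene push_bar [(0.85, [212.0, 165.0, 51.0, 53.0])]
scene trigger_pad [(0.57, [203.0, 180.0, 24.0, 10.0])]
scene transformer [(0.88, [237.0, 255.0, 21.0, 21.0]), (0.74, [169.0, 196.0, 20.0, 12.0]), (0.73, [251.0, 213.0, 20.0, 20.0]), (0.73, [215.0, 236.0, 24.0, 24.0])]
0.0 [[256.0, 176.0], [237.0, 180.7]] [258.8 220.4]
0.1 [[254.5, 172.5], [235.5, 177.0]] [259.3 216. ]
0.2 [[252.9, 169.2], [233.8, 173.6]] [259.4 211.2]
0.3 [[251.1, 166.1], [232.1, 170.4]] [259.3 206.2]
310 301 317 258 293 374 452 388 362 409 178 154 151 159 152 150 138 142 171 232
296 289 248 270 284 189 167 202 233 171 155 146 150 158 146 157 160 156 155 205
308 197 200 254 159 151 156 161 157 145 148 149 147 151 161 149 159 164 133 166
206 209 275 166 164 161 153 169 151 172 144 141 131 263 295 150 155 146 159 144
192 234 168 152 154 143 151 158 122 120  88 117 117 347 363 168 162 174 164 156
205 201 197 144 127 107  94  87  93  65  72  61  81 189 206 171 163 156 139 158
223 315 517 407  70  69  66  57  75 102 130 166 251 247 171 168 158 147 152 139
211 267 318 227  93  98 214 153 167 160 154 243 268 180 167 159 161 137 149 167
218 281 250 196 183 183 260 276 177 168 222 283 228 149 181 161 169 186 178 152
329 255 216 187 223 197 207 224 238 178 261 264 171 157 172 164 172 152 152 177
275 246 217 224 208 186 156 235 268 222 278 208 162 152 156 155 151 151 142 178
257 217 172 180 145 143 150 151 201 260 239 157 156 163 148 170 181 144 163 165
201 143 141 141 169 248 306 253 269 264 200 154 155 167 152 145 143 151 149 148
153 200 203 258 297 327 484 439 318 234 160 155 152 159 156 139 141 143 143 151
288 309 301 296 286 284 353 495 317 275 152 161 158 139 151 150 149 149 160 181
```

The bar runs from about (252,169) to (236,173), which matches 0.2 rad: the arm is resting on the transformer. The robot is clear, so I'm handing in.

```bash
python3 -c "
from h import *
print(arm.hand_in())"
```

```text
the job is handed in; nothing more can be done
None
```

The transformer is clamped and the job is handed in at about 33.5 s: latch caught (13 N peak, after I pushed a few mm past the catch into the buffer and backed off), transformer upright in the nest, paddle pressed at about 2 N (highest reading), arm closed on top at about 0.2 rad, robot clear; the hand-in returned no verdict.

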